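# Load the unused sample cassette into the spring-clip bracket

## Robot

A 6-joint arm with a two-finger parallel gripper is mounted at the origin on a cart in front of the work surface, level with it; the furniture and walls round the work are solid. World frame = base frame: x ahead of the robot, y to its left, z up, the work surface at z = 0. Lengths are in mm, angles in rad, forces in N, time in s.
With the tool pointing down it reaches from about 350 to 875 mm from the base axis. Payload 4.2 kg.
Tool frame: the origin (TCP) lies on the centre line of the jaws, within the pads' length; the fingertips stand bot.nose_length ahead of it and the grasp point (between the pads) lies 6 mm ahead of it (bot.nose_length is the distance from the TCP to the fingertips, in mm); z points along the fingers, x is the direction in which the jaws open and shut, and the axes are right-handed (so a half turn about z gives the same grasp; the last joint's range is limited). The gripper opens to 85 mm and grips with 20 to 120 N. Pads are 22 mm wide; open, the fingers measure 114 mm over their backs; the gripper's body (76 mm by 85 mm) begins 54 mm behind the grasp point. The pads swing forward as they close: fully open they stand 13 mm farther back than shut.
Start: joints at [-0.967, 0.385, 0.008, 0, -1.194, -0.259], TCP at [211.27, -588.187, 231.012] pointing down, gripper open.
Joint ranges: [-3.14, 3.14], [-1.21, 2.06], [-1.07, 1.41], [-3.16, 2.05], [-2.99, -0.16], [-3.1, 3.1]. Speed limits (rad/s): [2.79, 2.79, 3.14, 3.14, 3.14, 3.14].

## Interface

Orientations are given as a rotation vector (axis times angle).
In Python, from station import bot gives the robot as it stands.
- The arm moves only by the shell command python3 -m creep 'ROWS'. ROWS is JSON, a list of rows, each a list of 7 numbers: the turn, a rotation vector about the world's x, y, z in degrees, then the shift along the world's x, y, z in mm, then the opening, from -1 (shut) to 1 (fully open). In form: [[wx, wy, wz, x, y, z, gripper], ...]. A call has 1 to 8 rows; each row is the pose to reach, as a shift and turn from the pose commanded when the call began; what a row does not reach only later rows make up. A row lasts 1/8 s, in which the tool goes at most 62.5 mm and 10.7 degrees, less where a joint would pass 70% of its speed; a pose out of reach is approached as far as the arm can. A call with a gripper value outside its range is refused whole. The fingers move at their own pace and stop on an object; the grip force is fixed at half the most. Time passes only in rows, so rows that repeat a pose let the fingers close. It gives the time, the measured TCP pose, the force and the opening at its end, in the units of the state.
- bot.get_state(): the state, without advancing time (a new reading comes with each control period).
- bot.snapshot(name): name is "scene" or "top"; returns (picture, depth): 480x640x3 uint8, red, green, blue; 480x640 float32, mm along the optical axis (not along the pixel's ray), 0 where there is no reading.
- bot.camera_params(name): a dict with "fx", "fy", "cx", "cy" (pixels), "distortion" ([k1, k2, p1, p2, k3] as OpenCV has them; the pictures are not rectified), "eye" and "attitude" of the camera in the world. Camera axes: x right, y down, z forward; pixel columns grow to the right and rows downward; lengths in mm; the calibration is good to about 2 mm. A picture is of the moment at which its call begins. camera_params takes no time and is no camera call.
- bot.sign_off(): hands the job in, once; it reports no verdict.
Trained networks look in the newest picture that a camera, given by its name, has taken for a name from the list of things; names that differ only in an ending like _2 or _b are one class to them, and where a whole thing is asked for, a point or a joint stands for the part that bears it (a point fixed in the world has none). Each returns a list of dicts, best first, with "confidence" (0 to 1); they miss things now and then, are a little off and sometimes report something else, mostly with a low value. They report only what shows in the picture. A call takes as long as a camera call.
- bot.spot_in(camera, thing): "centre" ([row, column] in pixels, amid what is visible of it).
- bot.trace(camera, thing): "pixels" (480x640 bool, what is visible of it) and "centre" ([row, column] in pixels, amid what is visible of it).
- bot.mark_of(camera, thing): "centre" ([row, column] in pixels: a listed point, or the origin of a listed thing).
The state is a dict: "t": time; "joints": joint angles; "joint_velocities": joint speeds; "tau": joint torques, N m; "tcp_pos": TCP position; "tcp_rot": TCP orientation; "ft_force": force on the tool from outside, world axes, zero at the start; "torque": the same for the moment, N m; "width": finger opening in mm.
Only numpy, scipy, OpenCV 4.12 (cv2) and the standard library are available. Lean on these libraries where they do the work, as an engineer would, in place of code of your own. Each camera call takes 0.05 s, during which the arm holds its last target.

## Task

Two grey sample cassettes lie on the table. Take the one whose orange slider is pushed in and slide its ears into the slots of the blue bracket, past the brass spring clips, until it sits flat and fully home against the end stop; lay the one whose slider is pulled out flat inside the steel tray. Leave the sliders as they are, and do not disturb the bottle, petri dish or tape roll.

Things in the scene. Friction and masses are not known exactly. Their poses are not given: they have to be found in the camera images.
- cassette_a: One of two alike grey cassettes: plate 70 (x) x 60 (y) x 8 mm thick, 0.14 kg. Origin: centre of the underside; +x points to the leading edge, which enters the bracket first; z up. Two steel ears, 6 mm thick from the underside, run from x = -5 to +30 mm and reach out to y = +/-38 mm, ends rounded. White window in the front half, covered by the orange slider when that is pushed in.
- cassette_a_rib (a point): Middle of cassette_a's black grip rib, at x = -20, y = 0, z = 22 mm of the cassette; axes as the cassette's. The rib stands across the plate, 10 mm thick (x), 36 mm long (y), from z = 8 to 35 mm; pinch it from above with the fingers closing along x.
- cassette_b: The other cassette, same shape and frame as cassette_a. At the start the two may have changed places.
- cassette_b_rib (a point): Middle of cassette_b's grip rib, likewise.
- cassette_a_slider (a joint): Slider of cassette_a in m: 0 = pushed in (window orange, tab end 13 mm behind the rear edge); 0.027 = pulled out (window white, tab end 40 mm behind the rear edge). Friction of 2 N holds it. The orange tab is 33 mm wide and lies below the cassette's top face.
- cassette_b_slider (a joint): Slider of cassette_b, same meaning.
- bracket: Bracket, fixed: blue base, bare aluminium rails. Base plate 161 x 112 x 6 mm thick, x = -118 to +43 mm. Origin: on the table under the centre of a seated cassette; +x is the insertion direction; z up. A seated cassette has its origin at x = 0, y = 0, z = 6 mm, the bracket's yaw, and its front edge at the end stop (face at x = 35.5 mm, 8 mm high, top 14 mm over the table).
- apron (a point): On the base's top face at bracket x = -80 mm, y = 0, z = 6 mm; axes as the bracket's. Flat open apron: a cassette lies free here with its origin on this point, and is slid from here along +x into the slots.
- mouth (a point): Mouth of the slots: bracket x = -34 mm, y = 0, z = 6 mm. From here to the stop run side walls 41 mm from the middle line, top 18 mm over the table, with lips over the ears from x = 8 to 43 mm, 9 mm above the base; flares open outward back to x = -57 mm. A sprung brass nose on each side (x = -5 mm, 2.5 mm into the ears' path, slippery) yields at about 10 N of push in all and snaps in behind the ear at home.
- tray: Steel instrument tray, fixed, 176 (its x) x 266 (its y) x 17 mm, open on top, low rim. Origin: centre of its underside; floor about 2 mm above the table.
- bottle: Amber bottle with black cap, 62 mm across, 125 mm tall, a bystander. Origin: centre of the underside.
- petri: Shallow clear petri dish, 91 mm across, 14 mm high, a bystander. Origin: centre of the underside.
- tape: Roll of cream tape lying flat, 54 mm across, 19 mm high, a bystander. Origin: centre of the underside.

How it is judged:
By the outcome, as a careful person would: the job done as asked, in the order asked, and still so for the second after the job is handed in, with the robot touching nothing.
It also fails if it takes over 59 s, if anything falls off the work surface, if the arm or the gripper's body presses on something with over 40 N, if the wrist force passes 120 N, or if a joint passes its speed limit or range.

## Working session

There is one attempt and no reset: what is moved stays moved. The work goes in short steps, Python scripts to look and compute and a shell command to move; the robot and the scene stay as the last step left them, time stands still between calls to the robot, and variables do not carry over. Pictures are saved under pics/ and viewed, and the job is handed in when it is done.

```bash
ls; mkdir -p pics
cat > h.py <<'E'
import numpy as np, cv2
from scipy.spatial.transform import Rotation as R
from station import bot
def save(img,name): cv2.imwrite('pics/'+name+'.png',cv2.cvtColor(img,cv2.COLOR_RGB2BGR))
E
python3 - <<'E'
from h import *
s=bot.get_state(); print({k:np.round(v,3).tolist() for k,v in s.items()}, bot.nose_length)
for n in ("scene","top"):
    p,d=bot.snapshot(n); save(p,n+'0'); np.save('pics/%s0.npy'%n,d); print(bot.camera_params(n))
E
```

```text
pics
{'t': 0.0, 'joints': [-0.967, 0.386, 0.007, -0.001, -1.194, -0.259], 'joint_velocities': [0.0, -0.0, -0.002, -0.0, -0.0, 0.001], 'tau': [0.001, -39.229, 18.84, 4.186, -0.005, 0.0], 'tcp_pos': [211.058, -587.66, 229.92], 'tcp_rot': [-1.807, -2.568, -0.002], 'ft_force': [-0.606, 0.278, -0.193], 'torque': [-0.018, -0.035, -0.011], 'width': 85.471} 25.0
{'fx': 529.9680055588437, 'fy': 529.9680055588437, 'cx': 310.557851708407, 'cy': 242.54253113924918, 'distortion': array([-0.12617461,  0.        ,  0.        ,  0.        ,  0.        ]), 'eye': array([-72.72398068, 595.54405199, 755.5548841 ]), 'attitude': array([-1.03056736,  2.33331838, -1.12628901])}
{'fx': 510.90355405447, 'fy': 510.90355405447, 'cx': 316.56836688777116, 'cy': 245.58319972462152, 'distortion': array([-0.13335489,  0.        ,  0.        ,  0.        ,  0.        ]), 'eye': array([ 415.47495024,   -9.59998944, 1009.56059782]), 'attitude': array([-2.15222554,  2.11221108, -0.18707636])}
```

View pics/scene0.png

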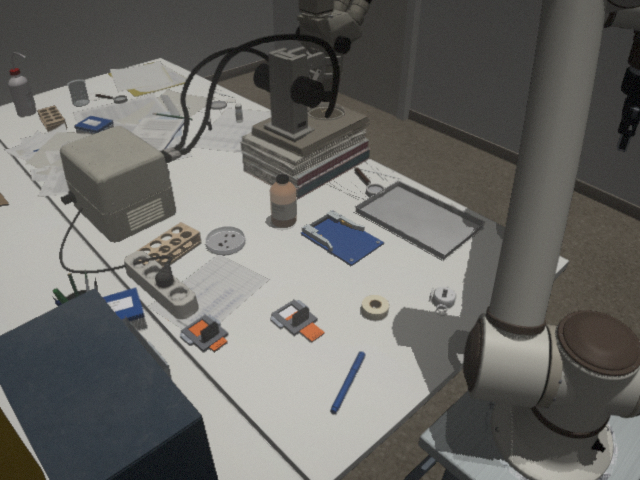

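View pics/top0.png

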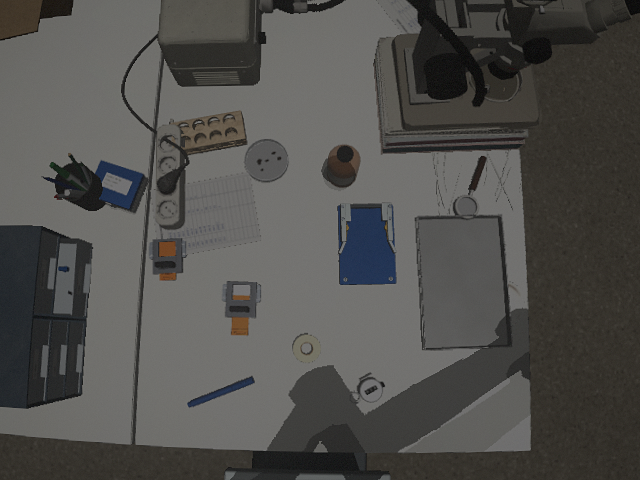

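The top view shows the cassette with the pushed-in slider at about (col 168, row 255), with an orange window and a short tab. The pulled-out one is at (241, 300), with a white window and a long tab. The bracket is at (367, 245) opening towards the robot, the tray at (463, 282), the bottle at (342, 165), the petri dish at (266, 160) and the tape at (307, 348).

```bash
cat >> h.py <<'E'
class Cam:
    def __init__(s,n):
        c=bot.camera_params(n); s.K=np.array([[c['fx'],0,c['cx']],[0,c['fy'],c['cy']],[0,0,1.]]); s.D=np.array(c['distortion'],float)
        s.R=R.from_rotvec(c['attitude']).as_matrix(); s.e=np.array(c['eye'],float)
    def ray(s,rc):
        rc=np.atleast_2d(rc).astype(float); u=cv2.undistortPoints(rc[:,::-1].reshape(-1,1,2).copy(),s.K,s.D).reshape(-1,2)
        return np.c_[u,np.ones(len(u))]@s.R.T
    def plane(s,rc,z):
        d=s.ray(rc); return s.e+d*((z-s.e[2])/d[:,2])[:,None]
    def depth(s,rc,dep):
        return s.e+s.ray(rc)*np.asarray(dep).reshape(-1,1)
    def proj(s,P):
        P=np.atleast_2d(P).astype(float); Rc=s.R.T
        q,_=cv2.projectPoints(P.reshape(-1,1,3),cv2.Rodrigues(Rc)[0],-Rc@s.e,s.K,s.D); return q.reshape(-1,2)
E
python3 - <<'E'
from h import *
for cn in ("top","scene"):
    c=Cam(cn)
    for th,z in (("cassette_a",0),("cassette_a_rib",22),("bracket",0),("apron",6),("mouth",6),("tray",0),("bottle",0),("petri",0),("tape",0)):
        for r in bot.mark_of(cn,th)[:3]:
            print(cn,th,round(r['confidence'],2),np.round(r['centre'],1),np.round(c.plane(r['centre'],z)[0],1))
c=Cam('top');d=np.load('pics/top0.npy')
for rc in ((300,225),(330,300),(240,367),(282,463),(240,160),(270,367)):
    print(rc,np.round(c.depth(rc,d[rc])[0],1))
print(bot.get_state()['t'])
E
```

```text
top cassette_a 0.59 [260.8 167. ] [554.6 290.6   0. ]
top cassette_a_rib 0.64 [265.6 166.3] [542.  284.8  22. ]
top bracket 0.97 [226.5 367.4] [ 632.6 -112.5   -0. ]
top apron 0.91 [265.1 364.9] [ 553. -107.    6.]
top mouth 0.64 [241.4 364.2] [ 600.8 -105.5    6. ]
top tray 0.92 [281.1 463.3] [ 524.8 -306.3    0. ]
top bottle 0.81 [174.  344.2] [742.5 -64.7   0. ]
top petri 0.65 [348.2 307. ] [388.2   4.5   0. ]
top petri 0.62 [155.8 265.6] [779.   99.1  -0. ]
top tape 0.67 [239.4 365.8] [ 606.  -109.3    0. ]
top tape 0.18 [258.9 165.3] [558.4 294.4   0. ]
scene cassette_a 0.98 [315.3 292.6] [484.7 135.3   0. ]
scene cassette_a 0.76 [333.9 205.3] [558.9 290.3   0. ]
scene cassette_a_rib 0.72 [333.5 207.5] [538.6 295.6  22. ]
scene bracket 0.58 [233.  332.4] [ 622.5 -107.     0. ]
scene bracket 0.46 [243.4 352.6] [ 563.2 -113.9    0. ]
scene apron 0.98 [242.1 353.3] [ 560.4 -112.9    6. ]
scene mouth 0.94 [236.  339.9] [ 597.1 -106.3    6. ]
scene tray 0.56 [222.  417.2] [ 515.5 -289.8    0. ]
scene bottle 0.81 [217.2 286.1] [744.1 -67.8   0. ]
scene petri 0.68 [240.8 223.6] [770.4  99.1   0. ]
scene tape 0.83 [310.8 374.1] [385.2   8.4  -0. ]
(300, 225) [478.2 167.3   8.3]
(330, 300) [423.2  18.9   0.6]
(240, 367) [ 603.9 -111.2    5.1]
(282, 463) [ 522.8 -305.2    1.6]
(240, 160) [595.2 305.1   9.6]
(270, 367) [ 543.4 -111.4    4.6]
1.0
```

Run:
```python
import cv2
a=cv2.imread('pics/top0.png')
cv2.imwrite('pics/crop_c.png',cv2.resize(a[225:345,140:275],None,fx=5,fy=5,interpolation=cv2.INTER_CUBIC)[:600,:800])
cv2.imwrite('pics/crop_b.png',cv2.resize(a[190:300,320:440],None,fx=5,fy=5,interpolation=cv2.INTER_CUBIC))
```

```text
(no output)
```

View pics/crop_c.png

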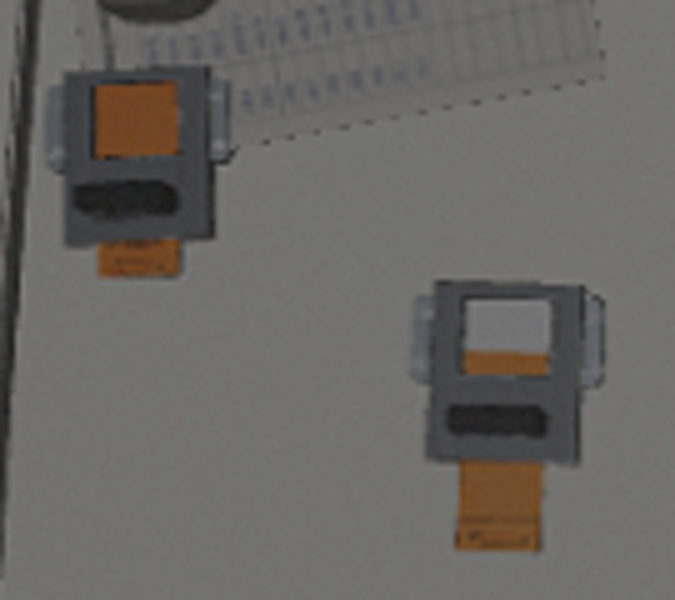

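View pics/crop_b.png

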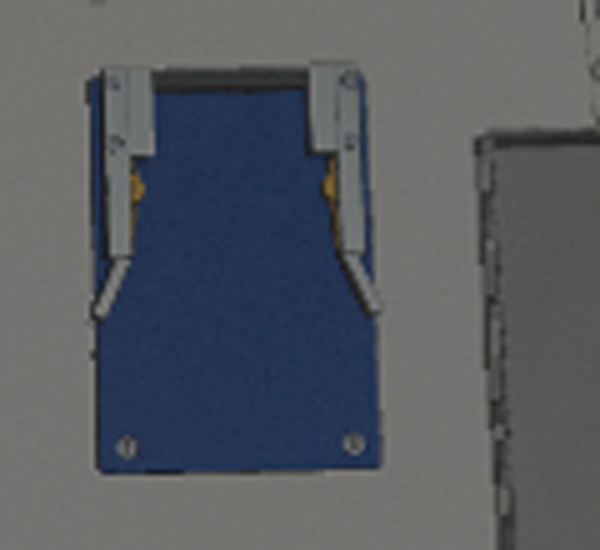

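Both cassettes have their leading edges towards +x (up in the picture). The bracket's stop is at the top and its apron nearer the robot. Next I fit poses using corners and project the model back to check it.

```bash
cat >> h.py <<'E'
from scipy.optimize import least_squares
def fit2d(c,model,pix):  # model Nx3 local pts, pix Nx2 (col,row) ; returns x,y,yaw(deg)
    model=np.array(model,float);pix=np.array(pix,float)
    def w(p):
        a=p[2];return np.c_[p[0]+np.cos(a)*model[:,0]-np.sin(a)*model[:,1],p[1]+np.sin(a)*model[:,0]+np.cos(a)*model[:,1],model[:,2]]
    g=c.plane(pix[:,::-1].mean(0),0)[0]
    r=least_squares(lambda p:(c.proj(w(p))-pix).ravel(),[g[0],g[1],0.01],x_scale=[10,10,.1],loss='soft_l1')
    return r.x, np.abs(c.proj(w(r.x))-pix).max(1)
def tf(p,m):
    m=np.atleast_2d(np.array(m,float));a=p[2];return np.c_[p[0]+np.cos(a)*m[:,0]-np.sin(a)*m[:,1],p[1]+np.sin(a)*m[:,0]+np.cos(a)*m[:,1],m[:,2]]
CORN=[(35,30,8),(35,-30,8),(-35,-30,8),(-35,30,8)]
E
cat > a.py <<'E'
from h import *
c=Cam('top'); f=lambda L,o:[(o[0]-.0+(x+.5)/5-.5,o[1]+(y+.5)/5-.5) for x,y in L]
A,ea=fit2d(c,CORN,f([(64,70),(210,66),(215,238),(66,246)],(140,225)))
B,eb=fit2d(c,CORN,f([(433,282),(584,287),(580,465),(427,460)],(140,225)))
BR=[(43,56,6),(-118,56,6),(-118,-56,6),(-34,39,18),(-34,-39,18),(8,29,18),(8,-29,18)]
# rails' inner top edges unknown: use base corners + walls outer
K,ek=fit2d(c,[(43,56,6),(-118,56,6),(-118,-56,6)],f([(88,78),(98,471),(382,467)],(320,190)))
print('in',A[:2],np.degrees(A[2]),ea);print('out',B[:2],np.degrees(B[2]),eb);print('br',K[:2],np.degrees(K[2]),ek)
img=cv2.imread('pics/top0.png');big=cv2.resize(img,None,fx=4,fy=4,interpolation=cv2.INTER_CUBIC)
def draw(P,col,close=True):
    q=((c.proj(P)+.5)*4-.5)
    cv2.polylines(big,[np.round(q*8).astype(np.int32)],close,col,1,cv2.LINE_AA,3)
for p in (A,B):
    draw(tf(p,CORN),(0,255,0)); draw(tf(p,[(-15,18,35),(-15,-18,35),(-25,-18,35),(-25,18,35)]),(255,0,255)); draw(tf(p,[(-5,38,6),(30,38,6),(30,-38,6),(-5,-38,6)]),(0,255,255))
draw(tf(K,[(43,56,6),(43,-56,6),(-118,-56,6),(-118,56,6)]),(0,255,0))
for s in (1,-1): draw(tf(K,[(-34,41*s,18),(43,41*s,18)]),(0,255,255),False)
draw(tf(K,[(35.5,41,14),(35.5,-41,14)]),(0,0,255),False)
cv2.imwrite('pics/ov1.png',big[900:1350,570:1100]);cv2.imwrite('pics/ov2.png',big[770:1170,1300:1700])
E
python3 a.py
```

```text
in [564.1393363  288.36628299] 4.406016159732431 [0.65955843 0.26119892 0.36174767 0.1426453 ]
out [480.46183761 136.28047753] 0.14118877521548978 [0.17210262 0.24721406 0.18561204 0.20133128]
br [ 634.15804477 -108.21841406] 2.15321273486988 [0.38975273 0.37179035 0.13319148]
```

Run:
```python
import cv2,numpy as np
a=cv2.imread('pics/ov1.png');b=cv2.imread('pics/ov2.png')
cv2.imwrite('pics/ov1b.png',np.clip(a*1.6,0,255).astype('uint8'));cv2.imwrite('pics/ov2b.png',cv2.resize(np.clip(b*1.6,0,255).astype('uint8'),(600,600)))
```

```text
(no output)
```

View pics/ov1b.png

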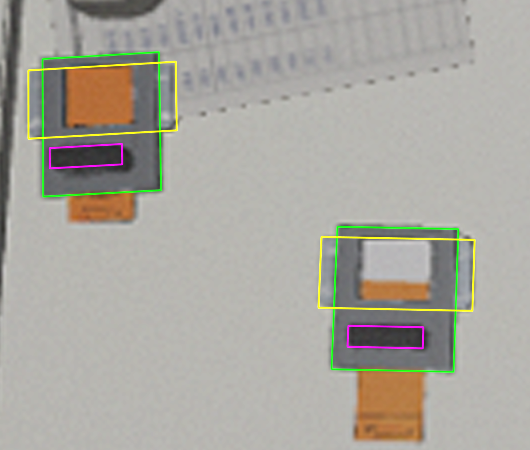

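View pics/ov2b.png

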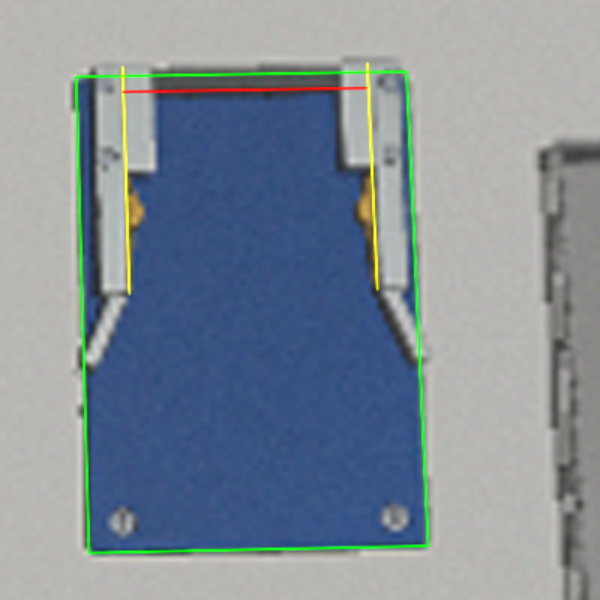

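```bash
python3 -m creep '[[0,0,5,20,54,0,1],[0,0,9,41,109,0,1],[0,0,14,62,164,0,0.5],[0,0,19,83,218,0,0],[0,0,23,104,273,0,0],[0,0,28,125,328,0,0],[0,0,33,146,382,0,0],[0,0,37,166,437,0,0]]'
```

```text
t: 2.0
tcp_pos: [377.8, -149.4, 231.5]
tcp_rot: [0.894, 3.01, 0.0]
ft_force: [2.0, -0.6, 0.1]
width: 43.0
```

```bash
python3 -m creep '[[0,0,5,20,54,0,0],[0,0,9,41,109,0,0],[0,0,14,62,164,-10,0],[0,0,19,83,218,-20,0],[0,0,23,104,273,-40,0],[0,0,28,125,328,-60,0],[0,0,33,146,382,-80,0],[0,0,37,167,437,-100,0]]'
```

```text
t: 3.0
tcp_pos: [544.9, 287.8, 130.5]
tcp_rot: [-0.107, 3.139, 0.0]
ft_force: [0.2, -0.5, 0.4]
width: 42.7
```

```bash
python3 -m creep '[[0,0,0,0,0,0,0],[0,0,0,0,0,0,0]]'
python3 - <<'E'
from h import *
s=bot.get_state(); T=R.from_rotvec(s['tcp_rot']).as_matrix(); print(s['tcp_pos'],s['joints'],s['width'],T[:,0],np.degrees(np.arctan2(T[1,0],T[0,0])),T[:,2])
p,d=bot.snapshot('top');save(p[190:350,100:300].repeat(3,0).repeat(3,1),'top1');p,d=bot.snapshot('scene');save(p[220:400,130:340].repeat(3,0).repeat(3,1),'scene1')
E
```

```text
t: 3.25
tcp_pos: [544.0, 285.7, 130.6]
tcp_rot: [0.103, -3.139, 0.001]
ft_force: [-0.4, -0.3, 0.7]
width: 42.7
[544.0133823  285.74104358 130.61939419] [ 7.46729981e-01  4.52287348e-01 -1.53232367e-01  3.12805246e-05
 -9.66410585e-01 -6.81027390e-01] 42.66867086621809 [-9.97840841e-01 -6.56727401e-02  8.64820646e-04] -176.2345177397478 [-8.14754785e-04 -7.89132438e-04 -9.99999357e-01]
```

View pics/scene1.png

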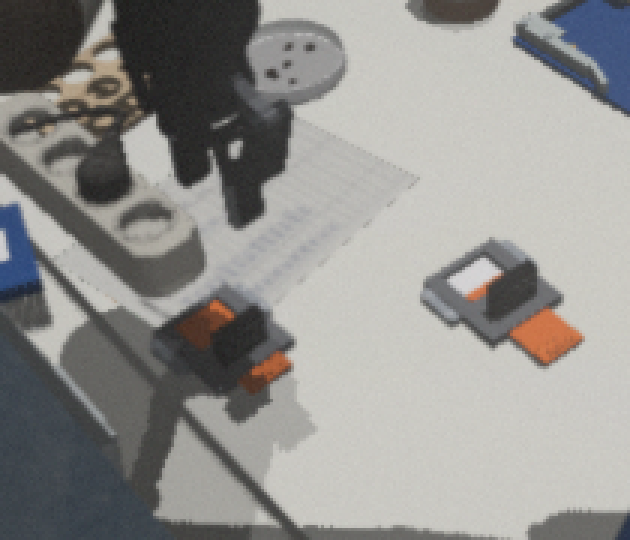

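View pics/top1.png

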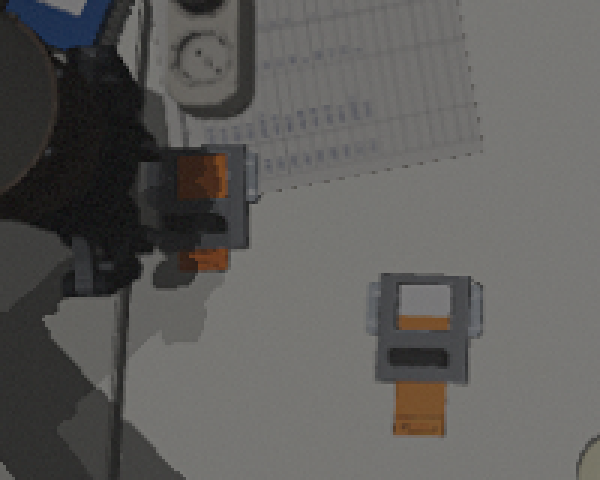

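The gripper is above the cassette, and the offset in the top view is parallax. I'll check the power strip's clearance, then descend.

Run:
```python
from h import *
c=Cam('top');d=np.load('pics/top0.npy')
for rc in ((226,168),(222,168),(215,160),(218,178),(195,172),(180,168)): print(rc,np.round(c.depth(rc,d[rc])[0]))
# cassette in: cloud of top plate & rib
yy,xx=np.mgrid[225:290,140:200]; P=c.depth(np.c_[yy.ravel(),xx.ravel()],d[225:290,140:200].ravel())
m=(P[:,2]>25)&(P[:,2]<45)&(P[:,0]<570); print('rib',m.sum(),P[m].mean(0),P[m].min(0),P[m].max(0))
yy,xx=np.mgrid[290:330,220:265]; P=c.depth(np.c_[yy.ravel(),xx.ravel()],d[290:330,220:265].ravel())
m=(P[:,2]>25)&(P[:,2]<45); print('rib2',m.sum(),P[m].mean(0),P[m].min(0),P[m].max(0))
```

```text
(226, 168) [620. 285.  28.]
(222, 168) [625. 281.  42.]
(215, 160) [639. 298.  43.]
(218, 178) [633. 261.  46.]
(195, 172) [680. 277.  42.]
(180, 168) [704. 280.  66.]
rib 116 [543.64304215 286.84256586  34.11676786] [537.65695979 268.95357933  25.30057853] [549.70549489 307.22149718  39.99418973]
rib2 100 [460.60191315 136.65891115  34.27950985] [455.79029426 119.59184511  28.74666029] [466.10162009 152.6289763   38.48968323]
```

```bash
python3 -m creep '[[0,0,0,0,1,-40,0],[0,0,0,0,1,-75,0],[0,0,0,0,1,-95,0],[0,0,0,0,1,-95,0],[0,0,0,0,1,-95,-1],[0,0,0,0,1,-95,-1],[0,0,0,0,1,-95,-1],[0,0,0,0,1,-95,-1]]'
```

```text
t: 4.35
tcp_pos: [544.4, 287.0, 36.5]
tcp_rot: [-0.103, 3.139, 0.001]
ft_force: [-0.1, -0.9, 0.1]
width: 0.3
```

Run:
```python
from h import *
p,d=bot.snapshot('top');save(p[190:350,100:300].repeat(3,0).repeat(3,1),'top2');p,d=bot.snapshot('scene');save(p[220:400,130:340].repeat(3,0).repeat(3,1),'scene2')
print(bot.get_state())
```

```text
{'t': 4.45, 'joints': array([ 7.47832042e-01,  5.63401792e-01, -2.41469473e-01, -3.14561550e-05,
       -7.65692394e-01, -6.82200293e-01]), 'joint_velocities': array([ 0.00224363,  0.00271297, -0.00141907,  0.00077504, -0.00197452,
       -0.00032202]), 'tau': array([-1.12557024e-02, -4.31202078e+01,  1.40862823e+01,  3.12901184e+00,
        3.77091510e-04, -1.66274514e-06]), 'tcp_pos': array([544.27959726, 286.89905436,  36.17867589]), 'tcp_rot': array([-1.03034715e-01,  3.13974110e+00,  2.65460824e-04]), 'ft_force': array([ 0.03148737,  0.06514551, -0.36653054]), 'torque': array([-0.03282702, -0.00155827,  0.02924037]), 'width': 0.3271298208339021}
```

View pics/scene2.png

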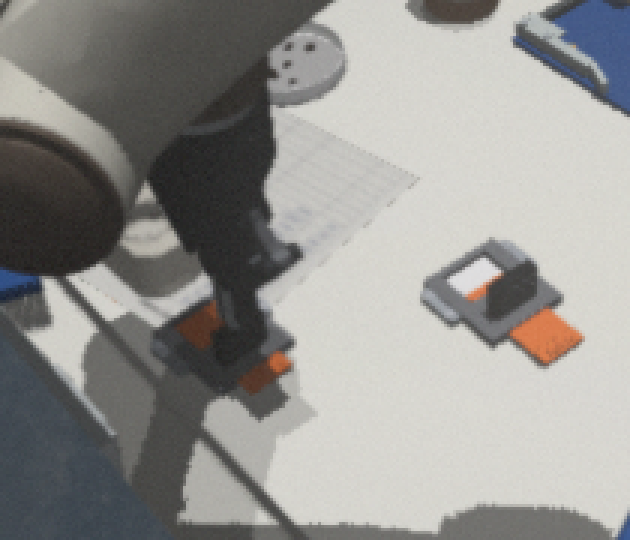

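View pics/top2.png

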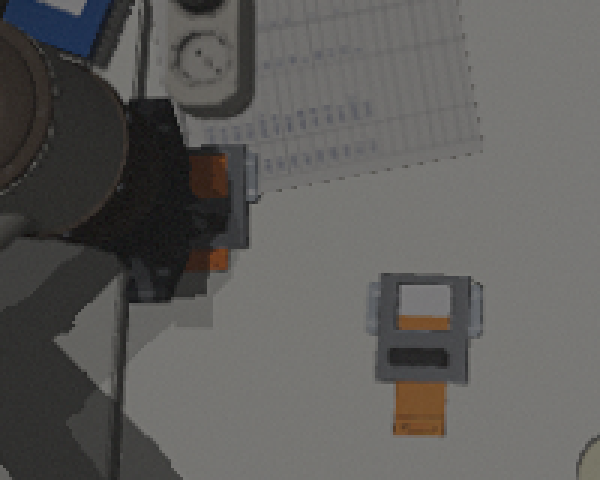

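Run:
```python
from h import *
p,d=bot.snapshot('scene');c=Cam('scene')
x0,y0,k=170,270,8
crop=cv2.resize(p[y0:y0+70,x0:x0+95],None,fx=k,fy=k,interpolation=cv2.INTER_CUBIC)
crop=np.clip(crop*1.6,0,255).astype('uint8')
A=np.array([564.14,288.37,np.radians(4.4)])
def dr(P,col,cl=True):
    q=(c.proj(P)-[x0,y0]+.5)*k-.5; cv2.polylines(crop,[np.round(q).astype(np.int32)],cl,col,1)
dr(tf(A,CORN),(0,255,0)); r=[(-15,18,35),(-15,-18,35),(-25,-18,35),(-25,18,35)]
dr(tf(A,r),(255,0,255)); dr(tf(A,[(a,b,8) for a,b,_ in r]),(255,0,255))
dr([(544.3,287,36),(544.3,287,11)],(0,0,255),False)
save(crop,'scene3')
```

```text
(no output)
```

View pics/scene3.png

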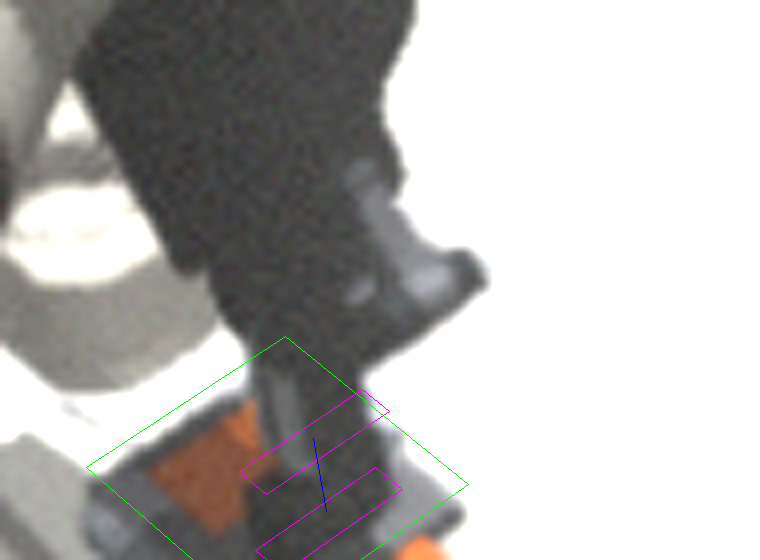

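Run:
```python
from h import *
p,d=bot.snapshot('scene');c=Cam('scene')
p0=cv2.cvtColor(cv2.imread('pics/scene0.png'),cv2.COLOR_BGR2RGB)
x0,y0,k=170,300,6; out=[]
A=np.array([564.14,288.37,np.radians(4.4)])
for im in (p0,p):
    crop=cv2.resize(im[y0:y0+60,x0:x0+65],None,fx=k,fy=k,interpolation=cv2.INTER_CUBIC)
    crop=np.clip(crop*1.5,0,255).astype('uint8')
    def dr(P,col,cl=True):
        q=(c.proj(P)-[x0,y0]+.5)*k-.5; cv2.polylines(crop,[np.round(q).astype(np.int32)],cl,col,1)
    dr(tf(A,CORN),(0,255,0)); r=[(-15,18,35),(-15,-18,35),(-25,-18,35),(-25,18,35)]
    dr(tf(A,r),(255,0,255)); dr(tf(A,[(a,b,8) for a,b,_ in r]),(255,0,255))
    dr([(544.3,287,36),(544.3,287,11)],(0,0,255),False); out.append(crop)
save(np.hstack(out),'cmp')
```

```text
(no output)
```

View pics/cmp.png

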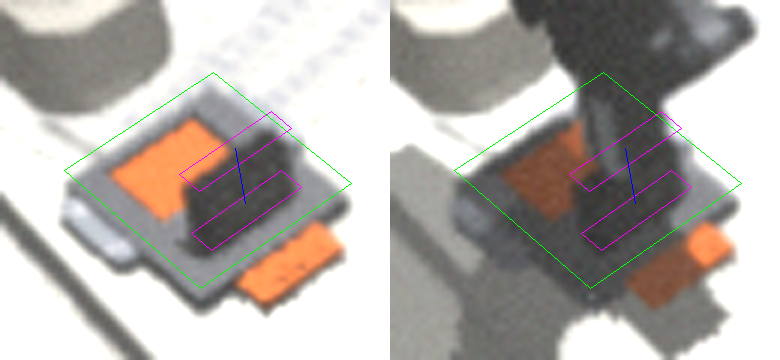

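Run:
```python
from h import *
p,d=bot.snapshot('scene');c=Cam('scene')
d0=np.load('pics/scene0.npy')
def cloud(d,r0,r1,c0,c1,c=c):
    yy,xx=np.mgrid[r0:r1,c0:c1]; return c.depth(np.c_[yy.ravel(),xx.ravel()],d[r0:r1,c0:c1].ravel())
P=cloud(d0,300,355,175,235); m=(P[:,2]>18)&(P[:,2]<45)&(P[:,0]<575); print('rib scene',m.sum(),P[m].mean(0),P[m].min(0),P[m].max(0))
m=(P[:,2]>33)&(P[:,2]<45)&(P[:,0]<575); print('ribtop',m.sum(),P[m].mean(0),P[m].min(0),P[m].max(0))
print('table/plate z', np.round(c.depth((320,260),d0[320,260]),1),np.round(c.depth((338,190),d0[338,190]),1))
P=cloud(d,270,355,175,235)
for z0 in range(8,90,6):
    m=(P[:,2]>z0)&(P[:,2]<z0+6)&(P[:,0]<600)&(P[:,0]>500)
    if m.sum(): print(z0,m.sum(),P[m].min(0).round(0),P[m].max(0).round(0))
p,d=bot.snapshot('top');c2=Cam('top');P=cloud(d,220,300,140,200,c2)
for z0 in range(8,90,6):
    m=(P[:,2]>z0)&(P[:,2]<z0+6)&(P[:,0]<600)&(P[:,0]>500)
    if m.sum(): print('top',z0,m.sum(),P[m].min(0).round(0),P[m].max(0).round(0))
```

```text
rib scene 183 [539.07592389 290.89921529  28.55790693] [533.73517643 271.0748575   18.06131515] [549.06792744 308.02540026  37.0668724 ]
ribtop 45 [540.62456572 289.75215709  34.3410694 ] [535.49020602 272.90877054  33.06881341] [545.36958023 307.90324029  37.0668724 ]
table/plate z [[ 5.181e+02  1.903e+02 -4.000e-01]] [[564.1 320.3   6.5]]
8 98 [512. 260.   8.] [595. 322.  14.]
14 38 [534. 271.  14.] [543. 308.  20.]
20 46 [535. 270.  20.] [541. 308.  26.]
26 46 [536. 273.  26.] [546. 307.  32.]
32 35 [533. 271.  32.] [546. 307.  37.]
38 13 [531. 284.  38.] [549. 298.  44.]
44 38 [527. 278.  44.] [549. 299.  50.]
50 28 [527. 281.  50.] [548. 298.  56.]
56 30 [527. 280.  56.] [548. 298.  61.]
62 22 [527. 290.  63.] [547. 298.  68.]
68 15 [530. 293.  69.] [549. 298.  73.]
74 12 [530. 297.  74.] [551. 302.  80.]
80 51 [513. 279.  80.] [573. 302.  86.]
86 67 [504. 277.  86.] [580. 302.  92.]
top 8 269 [517. 253.   8.] [600. 301.  13.]
top 14 12 [540. 269.  14.] [548. 284.  19.]
top 20 4 [539. 269.  21.] [550. 280.  22.]
top 26 9 [540. 269.  27.] [548. 277.  32.]
top 32 19 [541. 268.  32.] [549. 276.  38.]
top 38 3 [539. 272.  40.] [543. 278.  42.]
top 44 14 [532. 274.  45.] [557. 287.  50.]
top 50 15 [531. 273.  50.] [556. 281.  56.]
top 56 13 [533. 274.  56.] [558. 279.  62.]
top 62 8 [531. 274.  65.] [549. 279.  68.]
top 68 7 [546. 274.  70.] [552. 278.  74.]
top 74 6 [530. 273.  74.] [554. 278.  80.]
top 80 22 [524. 271.  80.] [580. 278.  86.]
top 86 37 [512. 271.  86.] [577. 289.  92.]
```

```bash
python3 -m creep '[[0,0,0,0,0,20,-1],[0,0,0,0,0,40,-1],[0,0,0,0,0,40,-1]]'
python3 - <<'E'
from h import *
p,d=bot.snapshot('scene');c=Cam('scene');s=bot.get_state();t=s['tcp_pos']
x0,y0,k=165,250,6
crop=cv2.resize(p[y0:y0+100,x0:x0+90],None,fx=k,fy=k,interpolation=cv2.INTER_CUBIC);crop=np.clip(crop*1.8,0,255).astype('uint8')
q=(c.proj([t,t+[0,0,-25]])-[x0,y0]+.5)*k-.5; cv2.polylines(crop,[np.round(q).astype(np.int32)],False,(255,0,0),1)
save(crop,'scene4');print(t)
yy,xx=np.mgrid[250:355,165:255]; P=c.depth(np.c_[yy.ravel(),xx.ravel()],d[250:355,165:255].ravel())
for z0 in range(8,130,6):
    m=(P[:,2]>z0)&(P[:,2]<z0+6)&(P[:,0]<600)&(P[:,0]>500)
    if m.sum(): print(z0,m.sum(),P[m].min(0).round(0),P[m].max(0).round(0))
E
```

```text
t: 5.03
tcp_pos: [545.2, 287.6, 77.5]
tcp_rot: [-0.103, 3.137, 0.004]
ft_force: [0.1, -0.6, -0.5]
width: -0.2
[544.36648788 287.02485602  76.27110324]
8 106 [515. 262.   8.] [596. 320.  14.]
14 45 [535. 272.  14.] [545. 308.  20.]
20 37 [534. 271.  20.] [540. 307.  26.]
26 53 [535. 271.  26.] [549. 309.  32.]
32 74 [533. 271.  32.] [547. 307.  36.]
74 8 [535. 280.  77.] [548. 299.  80.]
80 17 [529. 282.  80.] [545. 300.  86.]
86 40 [528. 280.  86.] [549. 300.  92.]
92 34 [528. 280.  92.] [548. 299.  98.]
98 40 [527. 280.  98.] [549. 300. 104.]
104 20 [527. 282. 105.] [549. 299. 110.]
110 14 [530. 293. 110.] [551. 300. 116.]
116 23 [514. 282. 116.] [570. 302. 122.]
122 65 [510. 277. 122.] [577. 303. 128.]
128 80 [504. 276. 128.] [578. 303. 134.]
```

View pics/scene4.png

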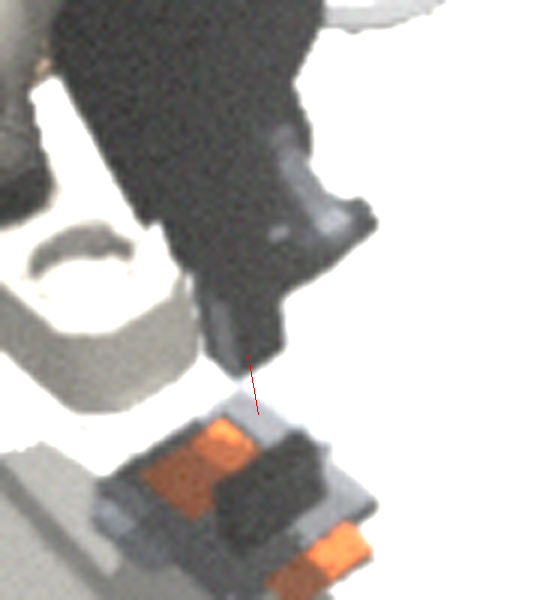

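The fingers closed above the rib. The cloud puts the shut tips at about TCP height rather than 25 mm ahead of it, and the cassette hasn't moved. I'll reopen and go lower, using the measured tip height.

```bash
python3 -m creep '[[0,0,0,0,0,0,0],[0,0,0,0,0,0,0],[0,0,0,0,0,0,0],[0,0,0,0,0,-25,0],[0,0,0,0,0,-50,0],[0,0,0,0,0,-50,0]]';python3 - <<'E'
from h import *
p,d=bot.snapshot('scene');c=Cam('scene');s=bot.get_state();t=s['tcp_pos']
x0,y0,k=165,250,6
crop=cv2.resize(p[y0:y0+100,x0:x0+90],None,fx=k,fy=k,interpolation=cv2.INTER_CUBIC);crop=np.clip(crop*1.8,0,255).astype('uint8')
save(crop,'scene5');print(t)
E
```

```text
t: 5.82
tcp_pos: [543.0, 285.7, 23.9]
tcp_rot: [0.102, -3.136, 0.005]
ft_force: [-0.8, 0.6, 0.7]
width: 43.1
[544.01989796 286.4784926   25.35723512]
```

View pics/scene5.png

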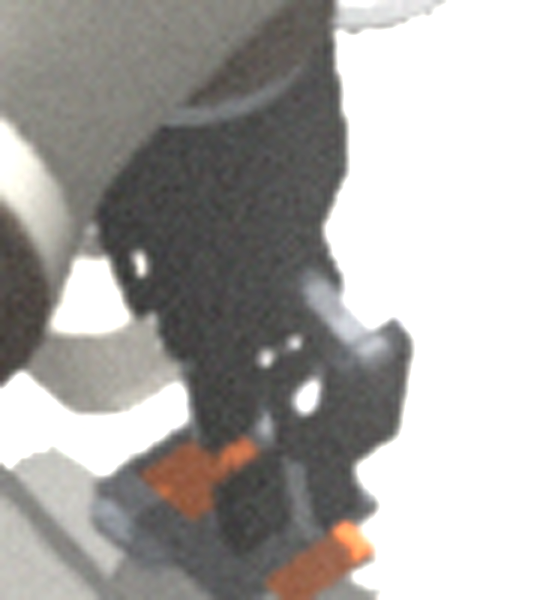

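Run:
```python
from h import *
p,d=bot.snapshot('scene');c=Cam('scene')
yy,xx=np.mgrid[290:350,195:235]; P=c.depth(np.c_[yy.ravel(),xx.ravel()],d[290:350,195:235].ravel())
for z0 in range(10,70,4):
    m=(P[:,2]>z0)&(P[:,2]<z0+4)&(P[:,0]<600)&(P[:,0]>490)&(P[:,1]>265)
    if m.sum(): print(z0,m.sum(),P[m].min(0).round(0),P[m].max(0).round(0))
```

```text
10 15 [526. 273.  10.] [576. 307.  14.]
14 19 [534. 288.  14.] [544. 308.  18.]
18 17 [535. 290.  19.] [543. 308.  22.]
22 18 [534. 288.  22.] [565. 307.  26.]
26 32 [514. 279.  26.] [565. 306.  30.]
30 69 [509. 278.  30.] [567. 307.  34.]
34 48 [509. 277.  34.] [568. 305.  38.]
38 33 [506. 279.  38.] [567. 300.  42.]
42 38 [506. 276.  42.] [569. 300.  46.]
46 34 [505. 278.  46.] [569. 300.  50.]
50 30 [506. 279.  50.] [568. 299.  54.]
54 24 [507. 285.  54.] [567. 299.  58.]
58 23 [507. 285.  58.] [566. 300.  62.]
62 19 [509. 285.  62.] [570. 299.  66.]
66 14 [507. 286.  66.] [567. 298.  70.]
```

```bash
python3 -m creep '[[0,0,0,0,1,-14,0],[0,0,0,0,1,-14,0],[0,0,0,0,1,-14,-1],[0,0,0,0,1,-14,-1],[0,0,0,0,1,-14,-1],[0,0,0,0,1,-14,-1],[0,0,0,0,1,-14,-1]]'
```

```text
t: 6.8
tcp_pos: [544.6, 288.1, 12.5]
tcp_rot: [-0.103, 3.139, 0.001]
ft_force: [-0.2, -0.1, 3.1]
width: 8.7
```

```bash
python3 -m creep '[[0,0,0,0,0,30,-1],[0,0,0,0,0,70,-1],[0,0,0,0,-30,80,-1],[0,0,0,0,-80,80,-1],[0,0,0,0,-135,80,-1],[0,0,-1,0,-190,80,-1],[0,0,-1.6,0,-245,80,-1],[0,0,-1.6,0,-245,80,-1]]'
python3 - <<'E'
from h import *
p,d=bot.snapshot('scene');save(np.clip(p[180:360,200:440]*1.5,0,255).astype('uint8').repeat(3,0).repeat(3,1),'scene6')
E
```

```text
t: 7.8
tcp_pos: [542.7, 39.2, 91.1]
tcp_rot: [0.05, -3.138, 0.001]
ft_force: [0.3, 0.5, -2.3]
width: 8.4
```

View pics/scene6.png

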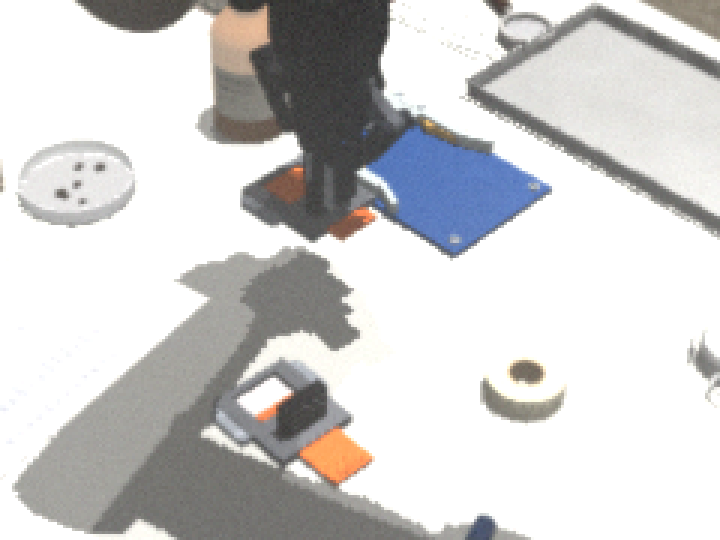

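```bash
python3 -m creep '[[0,0,0,-3,-50,0,-1],[0,0,0,-6,-105,0,-1],[0,0,0,-9,-154,-10,-1],[0,0,0,-9,-154,-30,-1],[0,0,0,-9,-154,-45,-1],[0,0,0,-9,-154,-45,-1]]'
python3 - <<'E'
from h import *
s=bot.get_state();T=R.from_rotvec(s['tcp_rot']).as_matrix();print(s['tcp_pos'],np.degrees(np.arctan2(-T[1,0],-T[0,0])),T[:,2])
p,d=bot.snapshot('top');save(np.clip(cv2.resize(p[180:310,310:450],None,fx=4,fy=4,interpolation=cv2.INTER_CUBIC)*1.5,0,255).astype('uint8'),'top7');np.save('pics/top7.npy',d)
p,d=bot.snapshot('scene');save(np.clip(p[180:300,260:420]*1.5,0,255).astype('uint8').repeat(4,0).repeat(4,1),'scene7')
E
```

```text
t: 8.6
tcp_pos: [534.5, -110.2, 45.6]
tcp_rot: [0.061, -3.138, 0.0]
ft_force: [0.5, 0.1, -1.1]
width: 8.7
[ 534.52412992 -110.19518269   45.57571549] 2.2453034130367757 [-3.35650182e-03 -1.59767695e-04 -9.99994354e-01]
```

View pics/scene7.png

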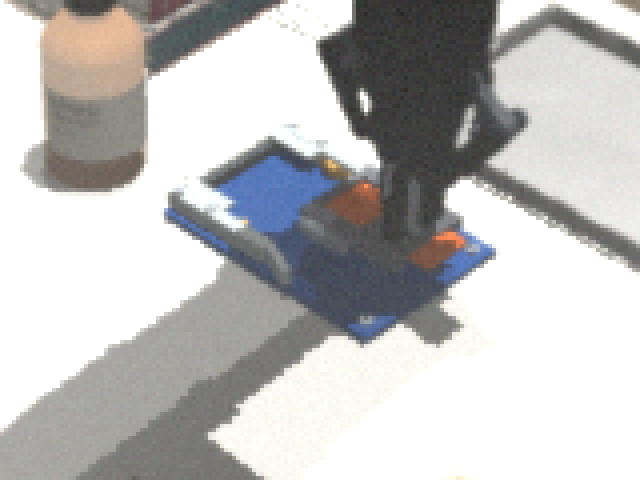

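View pics/top7.png

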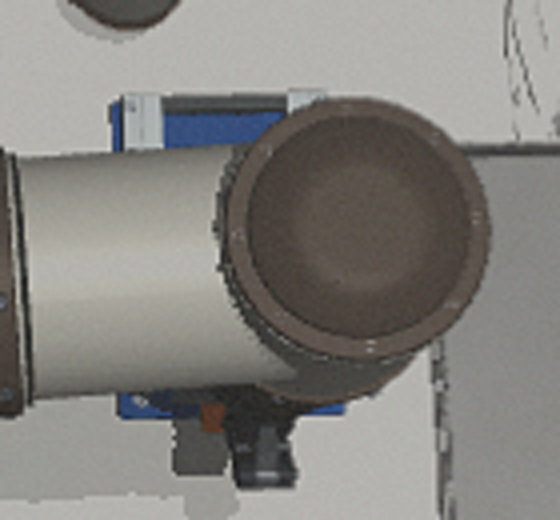

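```bash
cat > ov.py <<'E'
from h import *
import sys
def run(name,C,zc,x0=290,y0=195,w=110,h=75,k=7,K=(634.16,-108.22,np.radians(2.15)),bias=(-3.5,3.)):
    p,d=bot.snapshot('scene');c=Cam('scene');c.e=c.e-np.array([bias[0],bias[1],0])
    crop=cv2.resize(p[y0:y0+h,x0:x0+w],None,fx=k,fy=k,interpolation=cv2.INTER_CUBIC);crop=np.clip(crop*1.4,0,255).astype('uint8')
    def dr(P,col,cl=True):
        q=(c.proj(P)-[x0,y0]+.5)*k-.5; cv2.polylines(crop,[np.round(q).astype(np.int32)],cl,col,1)
    dr(tf(K,[(43,56,6),(43,-56,6),(-118,-56,6),(-118,56,6)]),(255,255,0))
    dr(tf(C,[(a,b,zz+zc) for a,b,zz in CORN]),(0,255,0)); 
    for s in (1,-1): dr(tf(C,[(-5,30*s,6+zc),(-5,38*s,6+zc),(30,38*s,6+zc),(30,30*s,6+zc)]),(255,0,255),False)
    save(crop,name)
E
python3 - <<'E'
from ov import *
a=np.radians(2.25);t=np.array([534.52,-110.2])
run('ov7b',(t[0]+20*np.cos(a),t[1]+20*np.sin(a),a),34)
run('ov7',(t[0]+20*np.cos(a),t[1]+20*np.sin(a),a),34,bias=(0,0))
E
```

View pics/ov7.png

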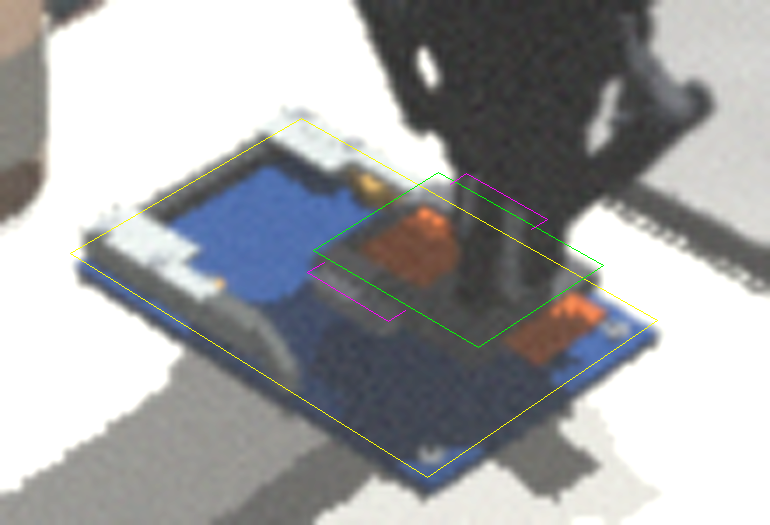

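View pics/ov7b.png

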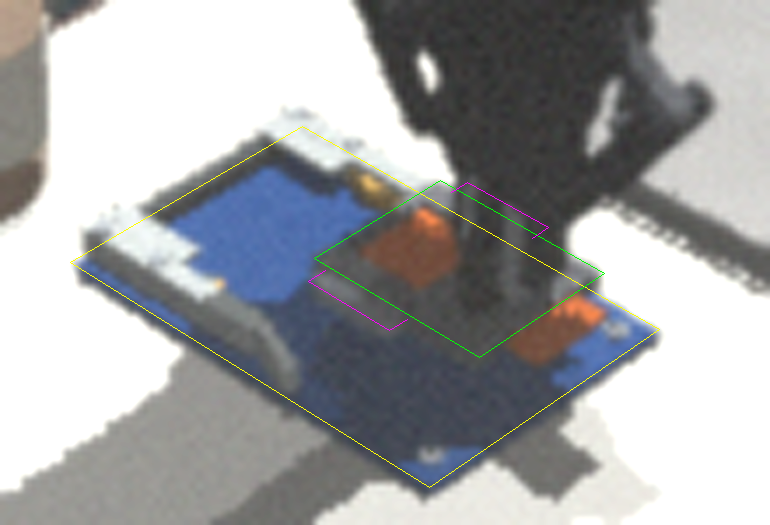

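```bash
python3 -m creep '[[0,0,0,0,-1.5,-15,-1],[0,0,0,0,-1.5,-23,-1],[0,0,0,0,-1.5,-27,-1],[0,0,0,0,-1.5,-27,-1]]'
```

```text
t: 9.3
tcp_pos: [535.0, -112.8, 19.5]
tcp_rot: [0.059, -3.14, 0.0]
ft_force: [-0.6, -0.1, -0.5]
width: 8.9
```

```bash
python3 -m creep '[[0,0,0,0,0,-1,-1],[0,0,0,0,0,-1,-1]]'; python3 -m creep '[[0,0,0,0,0,-1,-1],[0,0,0,0,0,-1,-1]]'
```

```text
t: 9.55
tcp_pos: [535.4, -112.7, 19.2]
tcp_rot: [-0.059, 3.141, 0.0]
ft_force: [0.1, 0.4, -1.1]
width: 8.8
t: 9.8
tcp_pos: [535.5, -112.7, 18.5]
tcp_rot: [-0.059, 3.14, -0.0]
ft_force: [-0.7, 0.8, 2.4]
width: 8.6
```

```bash
python3 -m creep '[[0,0,0,10,0.6,0,-1],[0,0,0,20,1,0,-1],[0,0,0,30,1.3,0,-1],[0,0,0,38,1.5,0,-1],[0,0,0,38,1.5,0,-1]]'
python3 - <<'E'
from ov import *
s=bot.get_state();t=s['tcp_pos'];a=np.radians(2.2);print(t,s['ft_force'])
run('ov8',(t[0]+20*np.cos(a),t[1]+20*np.sin(a),a),6)
E
```

```text
t: 10.42
tcp_pos: [573.5, -111.5, 18.5]
tcp_rot: [0.059, -3.141, 0.001]
ft_force: [-1.7, -0.6, 3.9]
width: 8.5
[ 573.45413335 -111.46762327   18.54438995] [-1.69789366 -0.56329623  3.87829628]
```

View pics/ov8.png

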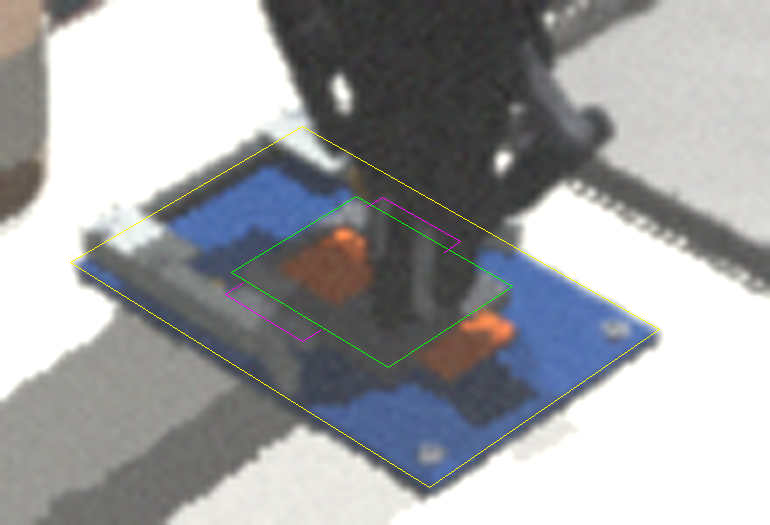

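```bash
python3 -m creep '[[0,0,0,6,0.8,0,-1],[0,0,0,12,1.4,0,-1],[0,0,0,18,1.7,0,-1],[0,0,0,24,2,0,-1],[0,0,0,30,2.2,0,-1]]'
```

```text
t: 11.1
tcp_pos: [597.2, -110.0, 18.6]
tcp_rot: [0.057, -3.128, 0.001]
ft_force: [-15.3, -0.9, 16.6]
width: 9.0
```

```bash
python3 -m creep '[[0,0,0,3,0.1,0.5,-1],[0,0,0,5,0.2,0.5,-1],[0,0,0,7,0.3,0.5,-1]]'
python3 - <<'E'
from ov import *
s=bot.get_state();t=s['tcp_pos'];a=np.radians(2.2);print(t,s['ft_force'])
run('ov9',(t[0]+20*np.cos(a),t[1]+20*np.sin(a),a),6)
E
```

```text
t: 11.48
tcp_pos: [605.8, -109.5, 18.7]
tcp_rot: [0.057, -3.131, 0.001]
ft_force: [-11.3, -0.2, 10.9]
width: 8.8
[ 605.75280545 -109.48859897   18.65002355] [-11.31492012  -0.19276238  10.85541081]
```

View pics/ov9.png

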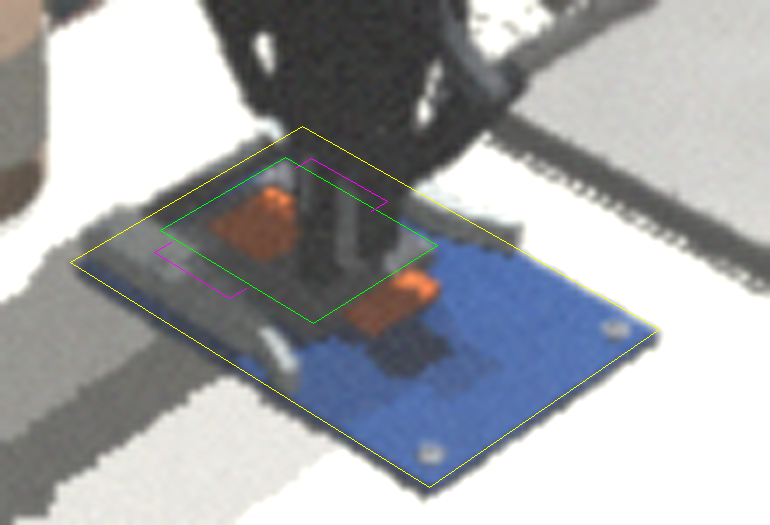

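```bash
python3 -m creep '[[0,0,0,2,0.1,0,-1],[0,0,0,4,0.2,0,-1],[0,0,0,6,0.3,0,-1],[0,0,0,6,0.3,0,-1]]'
```

```text
t: 12.02
tcp_pos: [614.2, -108.9, 18.5]
tcp_rot: [0.058, -3.136, 0.0]
ft_force: [-7.1, -1.6, 6.0]
width: 8.9
```

```bash
python3 -m creep '[[0,0,0,1,0,0,-1],[0,0,0,2,0.1,0,-1],[0,0,0,2,0.1,0,-1]]'; python3 -m creep '[[0,0,0,1,0,0,-1],[0,0,0,2,0.1,0,-1],[0,0,0,2,0.1,0,-1]]'
```

```text
t: 12.4
tcp_pos: [614.2, -108.9, 18.6]
tcp_rot: [0.057, -3.132, 0.0]
ft_force: [-11.3, -0.9, 11.1]
width: 8.9
t: 12.78
tcp_pos: [614.2, -108.9, 18.6]
tcp_rot: [0.057, -3.128, 0.0]
ft_force: [-15.6, -0.9, 14.3]
width: 8.8
```

```bash
python3 -m creep '[[0,0,0,2,0,0.5,-1],[0,0,0,4,0.2,0.5,-1],[0,0,0,6,0.2,0.5,-1],[0,0,0,6,0.2,0.5,-1]]'
```

```text
t: 13.28
tcp_pos: [614.3, -108.9, 18.8]
tcp_rot: [0.055, -3.115, -0.0]
ft_force: [-26.6, 1.3, 23.0]
width: 8.7
```

```bash
python3 -m creep '[[0,0,0,-6,0,0,-1],[0,0,0,-11,-0.4,0,-1],[0,0,0,-11,-0.4,0,-1],[0,0,0,-11,-0.4,0,-0.2],[0,0,0,-11,-0.4,0,-0.2],[0,0,0,-11,-0.4,0,-0.2]]'; python3 -m creep '[[0,0,0,0,0,20,-0.2],[0,0,0,0,0,60,0],[0,0,0,-20,30,110,0],[0,0,0,-60,80,110,0],[0,0,0,-90,130,110,0],[0,0,0,-120,180,110,0],[0,0,0,-150,230,100,0],[0,0,-2,-153,245,80,0]]'
python3 - <<'E'
from ov import *
run('ov10',(634.16,-108.22,np.radians(2.15)),6)
p,d=bot.snapshot('top');np.save('pics/top10.npy',d);save(p,'top10');c=cv2.resize(p[185:295,325:435],None,fx=5,fy=5,interpolation=cv2.INTER_CUBIC);save(np.clip(c*1.5,0,255).astype('uint8'),'top10c')
E
```

```text
t: 14.02
tcp_pos: [616.1, -108.0, 19.0]
tcp_rot: [-0.06, 3.14, 0.0]
ft_force: [0.9, -0.2, -0.3]
width: 34.3
t: 15.02
tcp_pos: [461.6, 139.6, 100.0]
tcp_rot: [-0.01, 3.138, 0.004]
ft_force: [-0.2, -0.5, -0.7]
width: 42.8
```

View pics/ov10.png

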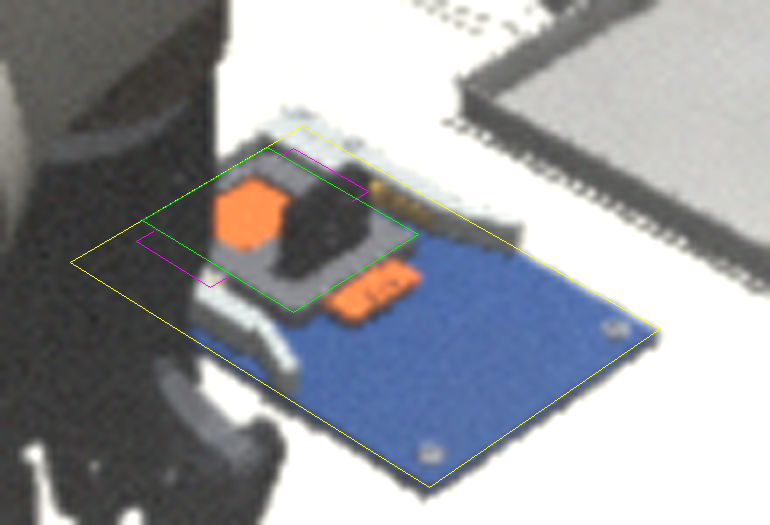

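View pics/top10c.png

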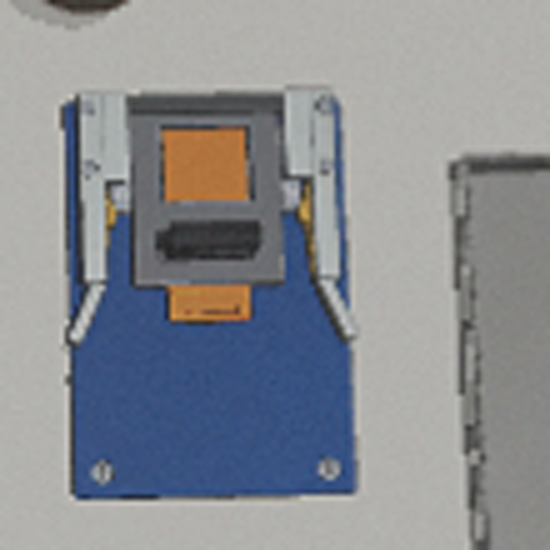

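The cassette is seated. In the crop its front edge meets the stop at row 112, the brass noses sit behind the ears at row 212, and the slider is still in. Now the second cassette.

```bash
python3 -m creep '[[0,0,0,0,0,-40,0],[0,0,0,0,0,-40,0]]'
python3 - <<'E'
from h import *
s=bot.get_state();T=R.from_rotvec(s['tcp_rot']).as_matrix();print(s['tcp_pos'],np.degrees(np.arctan2(-T[1,0],-T[0,0])))
c=Cam('top');d=np.load('pics/top10.npy')
yy,xx=np.mgrid[205:245,352:382]; P=c.depth(np.c_[yy.ravel(),xx.ravel()],d[205:245,352:382].ravel())
m=(P[:,2]>9)&(P[:,2]<19);Q=P[m]
B=np.linalg.lstsq(np.c_[Q[:,:2]-Q[:,:2].mean(0),np.ones(len(Q))],Q[:,2],rcond=None)[0];print('plate z fit',B,len(Q))
E
```

```text
t: 15.38
tcp_pos: [461.1, 135.3, 57.5]
tcp_rot: [0.003, -3.137, 0.005]
ft_force: [-0.5, -0.4, -0.4]
width: 43.3
[461.05913766 135.26299599  57.46248189] 0.11808051166232003
plate z fit [-8.94318594e-03 -2.80609525e-03  1.35536954e+01] 995
```

```bash
python3 -m creep '[[0,0,0,0,1,-25,0],[0,0,0,0,1,-44,0],[0,0,0,0,1,-44,0]]'; python3 -m creep '[[0,0,0,0,0,-2,-1],[0,0,0,0,0,-2,-1],[0,0,0,0,0,-2,-1],[0,0,0,0,0,-2,-1]]'
```

```text
t: 15.75
tcp_pos: [462.6, 137.1, 15.3]
tcp_rot: [0.004, -3.141, 0.001]
ft_force: [0.1, 0.2, 0.1]
width: 42.6
t: 16.25
tcp_pos: [462.8, 137.8, 14.2]
tcp_rot: [-0.005, 3.14, 0.001]
ft_force: [0.1, 0.0, 6.8]
width: 8.6
```

```bash
python3 -m creep '[[0,0,0,0,0,30,-1],[0,0,0,0,0,80,-1],[0,0,0,3,-40,80,-1],[0,0,0,8,-95,80,-1],[0,0,0,13,-150,80,-1],[0,0,0,19,-205,80,-1],[0,0,0,25,-260,80,-1],[0,0,0,30,-310,80,-1]]'; python3 -m creep '[[0,0,0,6,-55,0,-1],[0,0,0,12,-100,0,-1],[0,0,0,18,-133,0,-1],[0,0,0,18,-133,-20,-1],[0,0,0,18,-133,-45,-1],[0,0,0,18,-133,-45,-1]]'
python3 - <<'E'
from h import *
s=bot.get_state();print(s['tcp_pos'])
p,d=bot.snapshot('scene');save(np.clip(p[150:300,320:500]*1.4,0,255).astype('uint8').repeat(4,0).repeat(4,1),'scene11')
E
```

```text
t: 17.25
tcp_pos: [492.0, -174.2, 93.0]
tcp_rot: [-0.004, 3.141, 0.0]
ft_force: [1.3, 0.0, -1.9]
width: 8.8
t: 18.0
tcp_pos: [508.2, -304.8, 45.8]
tcp_rot: [0.003, -3.136, -0.003]
ft_force: [-0.2, 0.7, -1.9]
width: 8.7
[ 508.20989354 -304.82208404   45.82185001]
```

View pics/scene11.png

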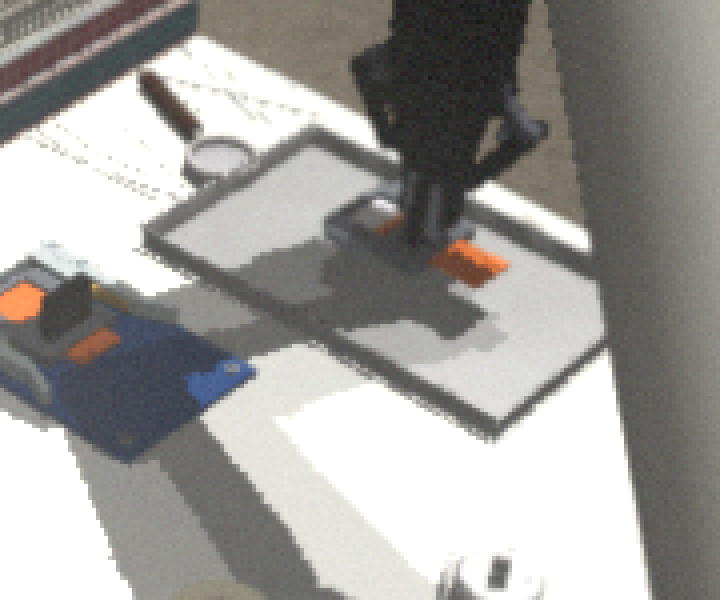

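It's held level over the middle of the tray, with the slider out. Lowering now.

```bash
python3 -m creep '[[0,0,0,0,0,-15,-1],[0,0,0,0,0,-24,-1],[0,0,0,0,0,-28,-1],[0,0,0,0,0,-28,-1]]'; python3 -m creep '[[0,0,0,0,0,-1,-1],[0,0,0,0,0,-1,-1]]'
```

```text
t: 18.55
tcp_pos: [510.2, -305.3, 19.7]
tcp_rot: [0.005, -3.141, -0.0]
ft_force: [-0.3, -0.3, -2.2]
width: 8.8
t: 18.8
tcp_pos: [510.4, -305.4, 19.3]
tcp_rot: [-0.004, 3.141, -0.0]
ft_force: [-0.1, -0.5, -2.2]
width: 8.6
```

```bash
python3 -m creep '[[0,0,0,0,0,-1,-1],[0,0,0,0,0,-2,-1],[0,0,0,0,0,-2,-1]]'; python3 -m creep '[[0,0,0,0,0,-0.7,-1],[0,0,0,0,0,-0.7,-1]]'
```

```text
t: 19.18
tcp_pos: [510.2, -305.3, 16.9]
tcp_rot: [0.004, -3.141, -0.0]
ft_force: [-0.4, -0.1, -1.2]
width: 8.7
t: 19.42
tcp_pos: [510.2, -305.4, 16.2]
tcp_rot: [0.004, -3.141, -0.0]
ft_force: [-0.6, 0.4, -1.3]
width: 8.8
```

```bash
python3 -m creep '[[0,0,0,0,0,-0.7,-1],[0,0,0,0,0,-1,-1],[0,0,0,0,0,-1,-1]]'
```

```text
t: 19.8
tcp_pos: [510.3, -305.4, 15.9]
tcp_rot: [-0.005, 3.141, -0.0]
ft_force: [-2.4, 0.6, 2.9]
width: 8.5
```

Contact with the tray floor. Releasing and retreating.

```bash
python3 -m creep '[[0,0,0,0,0,0,-0.2],[0,0,0,0,0,0,-0.2],[0,0,0,0,0,0,-0.2],[0,0,0,0,0,20,-0.2],[0,0,0,0,0,60,-0.2],[0,0,0,0,0,120,0],[0,0,0,-30,30,170,0],[0,0,0,-60,60,180,0]]'; python3 -m creep '[[0,0,0,-20,50,0,0],[0,0,0,-50,100,0,0],[0,0,0,-70,150,0,0],[0,0,0,-70,210,0,0],[0,0,0,-70,270,0,0],[0,0,0,-70,320,0,0],[0,0,0,-70,370,0,0],[0,0,0,-70,370,0,0]]'
python3 - <<'E'
from h import *
p,d=bot.snapshot('top');save(np.clip(p*1.4,0,255).astype('uint8'),'top12');np.save('pics/top12.npy',d)
c=Cam('top')
for n,(r0,r1,c0,c1),lo,hi in (('tray cas',(255,320,440,490),6,15),('br cas',(205,245,352,382),9,19)):
    yy,xx=np.mgrid[r0:r1,c0:c1]; P=c.depth(np.c_[yy.ravel(),xx.ravel()],d[r0:r1,c0:c1].ravel());m=(P[:,2]>lo)&(P[:,2]<hi);Q=P[m]
    print(n,np.linalg.lstsq(np.c_[Q[:,:2]-Q[:,:2].mean(0),np.ones(len(Q))],Q[:,2],rcond=None)[0],Q.min(0),Q.max(0))
p,d=bot.snapshot('scene');save(np.clip(p*1.4,0,255).astype('uint8'),'scene12')
E
```

```text
t: 20.8
tcp_pos: [451.6, -245.5, 198.7]
tcp_rot: [-0.004, 3.135, -0.003]
ft_force: [0.4, 0.6, -0.8]
width: 43.0
t: 21.8
tcp_pos: [380.5, 127.4, 195.5]
tcp_rot: [-0.012, 3.141, 0.001]
ft_force: [-0.2, -0.6, -0.1]
width: 42.5
tray cas [5.65260302e-03 2.25716241e-03 8.90916769e+00] [ 460.55336718 -351.16804075    6.00062755] [ 565.03603107 -258.25132168   14.87253866]
br cas [-7.87836724e-03 -2.37193075e-04  1.35651317e+01] [ 593.66125443 -139.06449287    9.00565214] [675.03315111 -79.93539372  18.94018913]
```

View pics/top12.png

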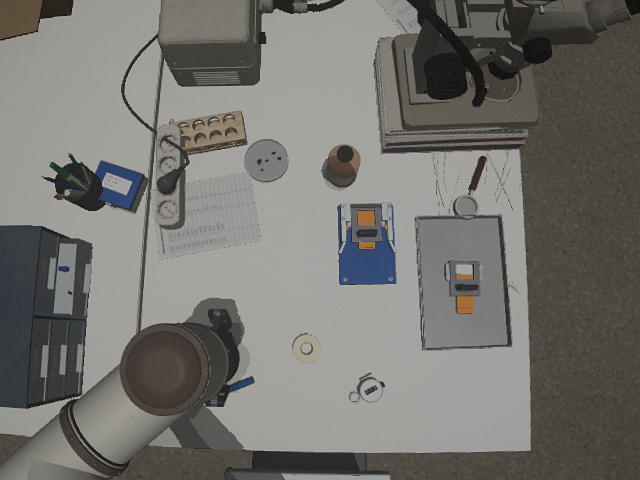

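View pics/scene12.png

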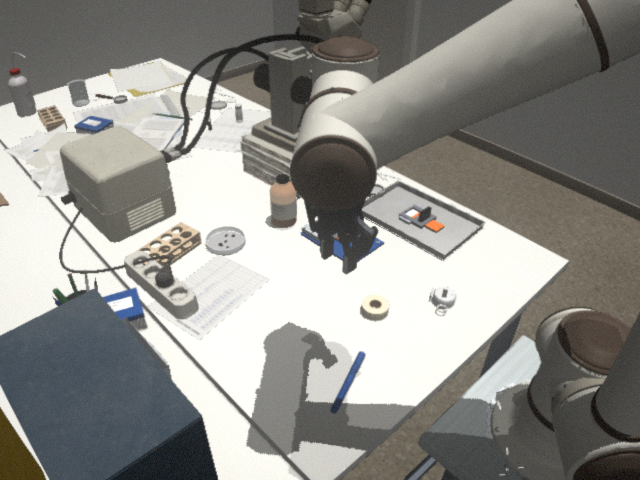

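The bystanders are unmoved, with petri (266,160), bottle (342,165) and tape (307,348). One last closer check of the fit, with the ideal seated pose projected.

Run:
```python
from h import *
c=Cam('top');a=cv2.imread('pics/top12.png');k=6
def v(x0,y0,w,h,polys):
    b=cv2.resize(a[y0:y0+h,x0:x0+w],None,fx=k,fy=k,interpolation=cv2.INTER_CUBIC)
    for P in polys:
        q=(c.proj(P)-[x0,y0]+.5)*k-.5;cv2.polylines(b,[np.round(q).astype(np.int32)],True,(0,255,0),1)
    return b
K=(634.16,-108.22,np.radians(2.15));T=(530.2,-305.3,0.002)
z=lambda L,dz:[(x,y,q+dz) for x,y,q in L]
b1=v(335,198,65,90,[tf(K,z(CORN,6)),tf(K,z([(-35,16,3),(-48,16,3),(-48,-16,3),(-35,-16,3)],6))])
b2=v(435,240,65,90,[tf(T,z(CORN,2)),tf(T,z([(-35,16,3),(-75,16,3),(-75,-16,3),(-35,-16,3)],2))])
cv2.imwrite('pics/fin.png',np.hstack([b1,b2]))
```

```text
(no output)
```

View pics/fin.png

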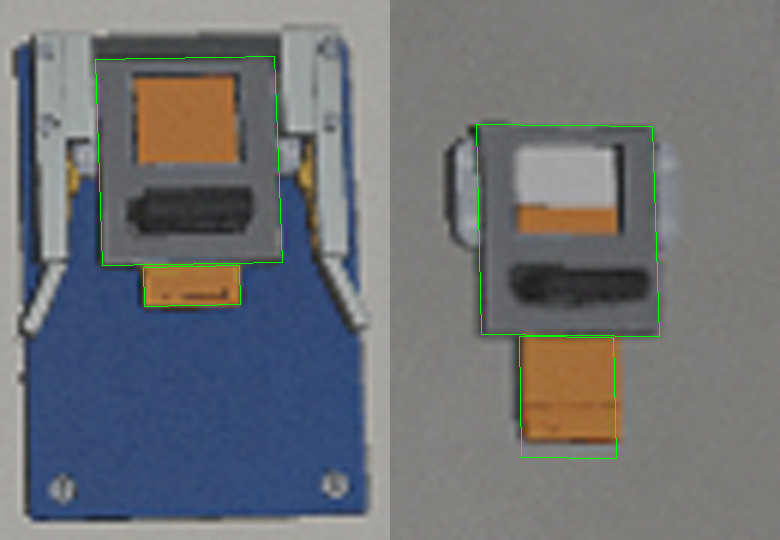

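```bash
python3 -c "
from station import bot
print(bot.sign_off(), bot.get_state()['t'])"
```

```text
the job is handed in; nothing more can be done
the job is handed in; nothing more can be done
```

The cassette with the pushed-in slider is in the blue bracket, fully home against the end stop. The one with the pulled-out slider lies flat in the steel tray. I did them in that order and handed the job in at about 22 s.

**Last checks**
- **Bracket:** the TCP stopped dead at 614 mm, the seated position, and stayed there with about 27 N against the stop. Its outline matches the ideal seated pose, and the brass noses are behind the ears. The plate is flat to about 0.5°, with its top at 13.6 mm against an expected 14 mm.
- **Tray:** the cassette lies flat to within about 0.4°, with its top at about 9 mm, near the middle of the tray and clear of the rim.
- **Sliders:** the pushed-in slider's tab matches its 13 mm. The pulled-out one shows about 35 mm rather than 40 mm, with a strip of orange in the window. It looked the same in the first picture, so I believe it started that way.
- **Bystanders:** the bottle, petri dish and tape roll are in the same places in the picture as at the start.

**What failed or disagreed**
- **First grasp:** it closed on air above the rib. The depth images put the shut fingertips about level with the TCP, not the stated 25 mm ahead of it. I corrected the height and the second grasp held, with the cassette unmoved.
- **Scene camera:** it read about 4 mm different from the top camera and the robot, so I relied on the top camera.
- **Rib width:** the gripper read about 8.7 mm on the rib, which is listed as 10 mm.

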